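Feed a drill core through the flap of the core tester

TASK

With the wooden push block, slide the granite core that lies in the feed lane through the sprung flap into the test box, and press it against the sprung pad inside with about 15 N for about a second, never more than 20 N. Then draw the block back out so that the flap falls shut behind the core, and leave the block standing upright outside the box, on the bench or in the lane. Touch the core only with the block, and leave the other things on the bench alone.

Things in the scene. Friction and masses are not known exactly. Their poses are not given: they have to be found in the camera images.
- box: grey steel test box with a clear window roof and the steel feed lane in front of it, fixed. Origin: on the bench surface (z = 0), on the lane's centre line, in the plane of the closed flap; +x runs along the lane into the box, z up. Box 114 mm wide, 88 mm high, reaches to x = 220 mm. Doorway at x = 0: 54 mm wide, lintel 66 mm above the bench
- lane_end (a point): outer, open end of the feed lane, on its floor and centre line: 190 mm before the flap (box x = -190 mm). The lane's floor is 6 mm above the bench and runs level into the box to its back; 46 mm wide between its rails, whose tops are 26 mm above the bench
- pad_zone (a point): fixed point in the box, 161 mm behind the flap, 26 mm above the bench: the face of the round sprung rubber pad (34 mm across) is within 23 mm of it, before or behind; its true depth is not given: find it by feel. The pad yields from 2 N on, 3 N more per mm, to a hard end after 8 mm; when let go it pushes the core back with it to its rest position
- flap (a joint): aluminium flap in the doorway, hinged along its top edge 62 mm above the bench, 48 mm wide, 52 mm long; 0 rad = hanging shut, grows as it swings inwards (to 1.45). A light spring shuts it: opening it with the core takes about 2 to 5 N of push. It rests on whatever is below it, so it only shuts once the core's rear end is more than 50 mm inside the doorway.
- core: granite drill core, a plain grey cylinder 40 mm across and 80 mm long, about 0.27 kg, lying lengthways in the feed lane in front of the flap. Origin: middle of its length, on its surface (lowest line at the start); x runs along its length
- core_center (a point): centre of the granite core (on its axis, half-way along; 26 mm above the bench while in the lane)
- block_grip (a point): centre of the upright handle of the wooden push block (0.22 kg), where to grasp it: 64 mm above its underside, the handle 30 mm wide (y), 44 mm long (x), from 30 mm below to 26 mm above this point. Axes: x to its nose, z up. Under it a bar 36 mm wide, 34 mm high runs from 35 mm behind to the flat nose 155 mm ahead. Stands on the bench at the start
- block_nose (a point): centre of the flat nose face of the wooden push block, 155 mm ahead of the handle and 17 mm above its underside
- hammer: hammer lying on the bench; leave alone
- brush: bench brush lying on the bench; leave alone
- chisel: stone chisel, 185 mm long, lying on the bench; leave alone
- stub: short thick core stub, 62 mm across, 45 mm high, standing on the bench; leave alone
- offcut: stone offcut 70 x 50 x 35 mm on the bench; leave alone
- chip: stone chip 45 x 35 x 20 mm on the bench; leave alone
- tin: steel tin, 72 mm across, 70 mm high, standing on the bench; leave alone
There are look-alikes about, which are no part of the job. What is shaped like the part that bears block_grip but purple is not meant.

How it is judged:
On the way, in this order (a step that is already met when the one before it is completed fails the run):
1. the push block pushes the core into the doorway and the flap swings open (value of joint flap above 0.4 rad and x of core_center in the frame of box between -0.04 and 0.07 m and contact force between block and core above 0.2 N), for 0.04 s.
2. the core, wholly inside, is pressed against the pad by the block with more than 10 N for 0.4 s (x of core_center in the frame of box above 0.095 m and contact force between block and core above 10 N), for 0.4 s.
At the end, for the whole second after the job is handed in: core at rest in the box, its centre over 90 mm behind the flap plane; flap shut (under 0.06 rad); block at rest, upright (within 0.15 rad) on bench or lane (handle centre below 80 mm), its nose outside the box, 5 mm clear of the flap plane (x of core_center in the frame of box between 0.09 and 0.19 m and y of core_center in the frame of box between -0.02 and 0.02 m and height (world z) of core_center below 0.045 m and value of joint flap below 0.06 rad and angle between block_grip's own z axis and vertical below 0.15 rad and height (world z) of block_grip below 0.08 m and (x of block_nose in the frame of box below -0.005 m or y of block_nose in the frame of box above 0.062 m or y of block_nose in the frame of box below -0.062 m or x of block_nose in the frame of box above 0.225 m) and linear speed of each of core, block below 0.02 m/s); the robot touches nothing.
It fails at once if the block pushes the core with more than 20 N (contact force between block and core above 20 N).
It fails at once if the fingers or the arm touch the core (contact force between any of the fingers, the arm and core above 0.3 N).
It fails at once if another thing on the bench is moved more than 20 mm (distance of any of hammer, brush, chisel, stub, offcut, chip, tin from where it was at the start of the episode above 0.02 m).
It also fails if it takes over 72 s, if anything falls off the work surface, if the arm or the gripper's body presses on something with over 40 N, if the wrist force passes 120 N, or if a joint passes its speed limit or range.

ROBOT

A 6-joint arm with a two-finger parallel gripper is mounted at the origin on the work surface. World frame = base frame: x ahead of the robot, y to its left, z up, the work surface at z = 0. Lengths are in m, angles in rad, forces in N, time in s.
With the tool pointing down it reaches from about 0.375 to 0.925 m from the base axis. Payload 5.7 kg.
Tool frame: the origin (TCP) lies between the finger pads; the fingertips stand 8 mm ahead of it and the grasp point (between the pads) lies 11 mm behind it; z points along the fingers, y is the direction in which the jaws open and shut (so a half turn about z gives the same grasp; the last joint's range is limited). The gripper opens to 85 mm and grips with 20 to 120 N. Pads are 22 mm wide; open, the fingers measure 114 mm over their backs; the gripper's body (76 mm by 85 mm) begins 54 mm behind the grasp point. The pads swing forward as they close: fully open they stand 13 mm farther back than shut.
Start: joints at [-1.387, 0.359, 1.51, -0, 1.272, -0.115], TCP at [0.177, -0.573, 0.239] pointing down, gripper open.
Joint ranges: [-2.97, 2.97], [-1.01, 2.36], [0.21, 2.38], [-0.96, 4.11], [0.2, 2.71], [-2.98, 2.98]. Speed limits (rad/s): [2.39, 2.39, 3.14, 3.14, 3.14, 3.14].

INTERFACE

Orientations are given as a unit quaternion [x, y, z, w].
In Python, from bench import bot, viewer, close_job gives the robot as it stands.
- The arm moves only by the shell command python3 -m inch 'ROWS' [OPENING] [FORCE]. ROWS is JSON, a list that holds one entry, the list of rows, each a list of 6 numbers: the shift along the tool's x, y, z in units of 25 mm (1.0 is 25 mm), then the turn, a rotation vector about the tool's x, y, z in units of 6 degrees (1.0 is 6 degrees). A call has 1 to 12 rows; each row shifts and turns the pose as measured when the row begins, along the tool's axes as they then stand; what a row does not reach is not made up. A row lasts 1/12 s, in which the tool goes at most 41.7 mm and 7.16 degrees, less where a joint would pass 70% of its speed; a pose out of reach is approached as far as the arm can. A call is refused whole if a number of a shift passes 1 or a number of a turn 1, either way. A call with a gripper value outside its range is refused whole. OPENING is the gripper's target within -1 to 1 (shut at 1, half-way at 0, fully open at -1), set as the call begins (- or left out, the last holds). The fingers move at their own pace and stop on an object; FORCE is the grip in N (left out, the last holds). Time passes only in rows, so rows that do not move let the fingers close. It gives the time, the measured TCP pose, the force and the opening at its end, in the units of the state.
- bot.sense(): the state, without advancing time (a new reading comes with each control period).
- viewer.capture(name): name is "scene" or "side" or "wrist"; returns the picture (384x512x3 uint8, blue, green, red); there is no depth.
- viewer.camera_model(name): a dict with "fx", "fy", "cx", "cy" (pixels), "origin" and "rotation" of the camera in the world; the wrist camera has in their place "T_tool_cam" (4x4, takes a point from camera to tool coordinates, whose origin is the TCP and whose axes are the flange's). Camera axes: x right, y up, looking along -z (the intrinsics and any distortion apply to the point x, -y, -z); pixel columns grow to the right and rows downward; lengths in m; the calibration is good to about 2 mm. The wrist camera is an equidistant fisheye: a pixel r from the principal point sees the ray r / f radians off the axis. A picture is of the moment at which its call begins: read the wrist's pose just before it. camera_model takes no time and is no camera call.
- close_job(): hands the job in, once; it reports no verdict.
The state is a dict: "time_s": time; "qpos": joint angles; "qvel": joint speeds; "joint_efforts": joint torques, N m; "eef_pos": TCP position; "tool_rot": TCP orientation; "ft_force": force on the tool from outside, world axes, zero at the start; "moment": the same for the moment, N m; "gripper_width": finger opening in m.
Only numpy, scipy, OpenCV 4.12 (cv2) and the standard library are available. Lean on these libraries where they do the work, as an engineer would, in place of code of your own. Each camera call takes 0.05 s, during which the arm holds its last target.

## Working session

There is one attempt and no reset: what is moved stays moved. The work goes in short steps, Python scripts to look and compute and a shell command to move; the robot and the scene stay as the last step left them, time stands still between calls to the robot, and variables do not carry over. Pictures are saved under pics/ and viewed, and the job is handed in when it is done.

```bash
ls; mkdir -p pics; python3 - <<'E'
from bench import bot, viewer
import cv2
print(bot.sense())
for n in("scene","side","wrist"):
    cv2.imwrite(f"pics/{n}0.png",viewer.capture(n)); print(n,viewer.camera_model(n))
E
```

```text
pics
{'time_s': 0.0, 'qpos': array([-1.38707762e+00,  3.59488264e-01,  1.51147041e+00,  1.02894817e-05,
        1.27251126e+00, -1.15113796e-01]), 'qvel': array([ 0.00042773, -0.00020503, -0.00096342, -0.00076958, -0.00042992,
       -0.00110116]), 'joint_efforts': array([ 1.70441745e-03, -5.27611184e+01, -2.78612655e+01, -1.27780668e-04,
        1.30489757e-02, -5.56963329e-07]), 'eef_pos': array([ 0.1765041 , -0.57272915,  0.2384491 ]), 'tool_rot': array([ 9.88857934e-01,  1.48859349e-01, -2.72781322e-05, -9.38257401e-04]), 'ft_force': array([-0.48474863,  0.23487313,  0.31151959]), 'moment': array([-0.00843123,  0.01319336, -0.00391892]), 'gripper_width': 0.08530546980986649}
scene {'fx': 391.46782233267874, 'fy': 391.46782233267874, 'cx': 257.26227628883896, 'cy': 191.96709633309325, 'origin': array([ 1.29855721, -0.54186506,  0.81297569]), 'rotation': array([0.38487843, 0.19002885, 0.42074438, 0.79920698])}
side {'fx': 480.76190052616903, 'fy': 480.76190052616903, 'cx': 257.59203611926813, 'cy': 201.2345787792704, 'origin': array([0.13798459, 0.97347132, 1.04455845]), 'rotation': array([-0.07355819,  0.39564078,  0.89590194, -0.18819479])}
wrist {'fx': 297.3186396354542, 'fy': 297.3186396354542, 'cx': 252.86803100607128, 'cy': 185.6911417330912, 'T_tool_cam': array([[ 4.63521220e-04,  9.58610628e-01,  2.84719949e-01,
         7.26874986e-02],
       [ 9.99998410e-01,  4.60167117e-05, -1.78291895e-03,
         6.75886177e-04],
       [-1.72222693e-03,  2.84720323e-01, -9.58609082e-01,
        -1.34771268e-01],
       [ 0.00000000e+00,  0.00000000e+00,  0.00000000e+00,
         1.00000000e+00]])}
```

View pics/scene0.png

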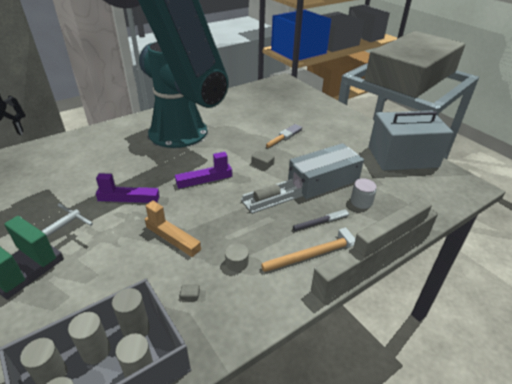

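View pics/side0.png

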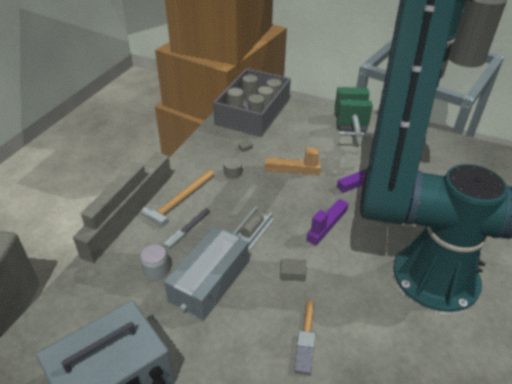

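View pics/wrist0.png

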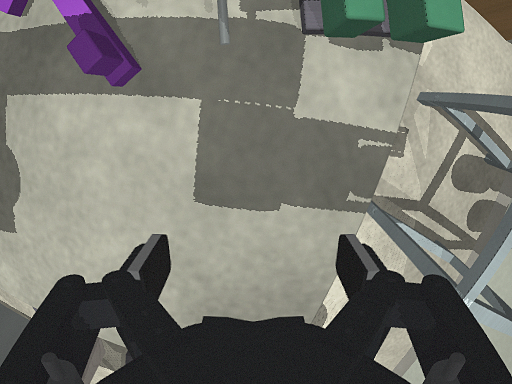

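The orange block (handle at scene (154,210), nose at (198,248)) is the one to use; the two purple ones are look-alikes. The core lies in the lane at scene (265,190) and side (254,222). I'll zoom in on these.

```bash
cat > h.py <<'E'
import numpy as np, cv2
from scipy.spatial.transform import Rotation as R
from bench import bot, viewer
def ray(n,u,v,pose=None):
    m=viewer.camera_model(n)
    if n=="wrist":
        a=np.array([(u-m['cx']),(v-m['cy'])]); r=np.hypot(*a); th=r/m['fx']
        d=np.array([np.sin(th)*a[0]/r,-np.sin(th)*a[1]/r,-np.cos(th)])
        T=np.array(m['T_tool_cam']); p,q=pose; Rt=R.from_quat(q).as_matrix()
        return p+Rt@T[:3,3], Rt@T[:3,:3]@d
    d=np.array([(u-m['cx'])/m['fx'],-(v-m['cy'])/m['fy'],-1.])
    return m['origin'],R.from_quat(m['rotation']).as_matrix()@d
def onz(n,u,v,z,pose=None):
    o,d=ray(n,u,v,pose); return (o+d*(z-o[2])/d[2])
def proj(n,P,pose=None):
    m=viewer.camera_model(n); P=np.asarray(P,float)
    if n=="wrist":
        T=np.array(m['T_tool_cam']); p,q=pose
        t=R.from_quat(q).inv().apply(P-p); c=T[:3,:3].T@(t-T[:3,3])
        x,y,z=c[0],-c[1],-c[2]; r=np.hypot(x,y); th=np.arctan2(r,z)
        return np.array([m['cx']+m['fx']*th*x/r,m['cy']+m['fx']*th*y/r])
    c=R.from_quat(m['rotation']).inv().apply(P-m['origin'])
    return np.array([m['cx']+m['fx']*c[0]/-c[2],m['cy']+m['fy']*-c[1]/-c[2]])
E
python3 - <<'E'
import cv2
def crop(f,x,y,w,h,s,o):
    cv2.imwrite(o,cv2.resize(cv2.imread(f)[y:y+h,x:x+w],None,fx=s,fy=s,interpolation=cv2.INTER_CUBIC))
a="pics/scene0.png";b="pics/side0.png"
crop(a,230,135,150,85,5,"pics/c1.png");crop(a,135,190,80,75,7,"pics/c2.png")
crop(b,160,195,120,125,4.8,"pics/c3.png");crop(b,255,140,80,50,8,"pics/c4.png")
E
```

```text
(no output)
```

View pics/c1.png

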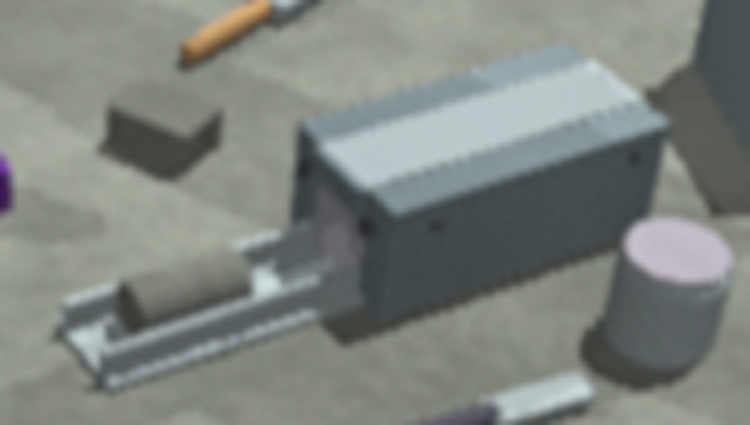

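View pics/c2.png

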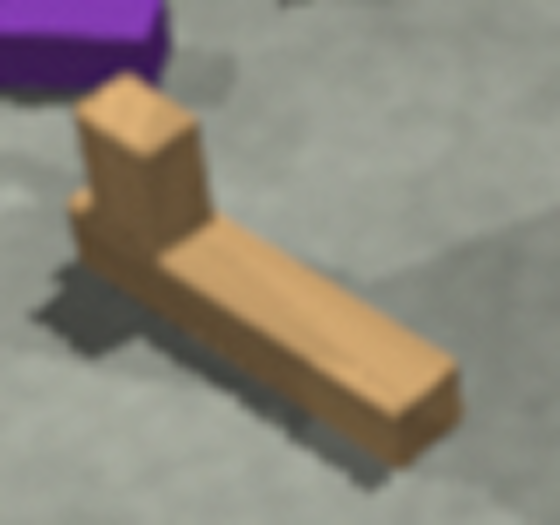

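View pics/c3.png

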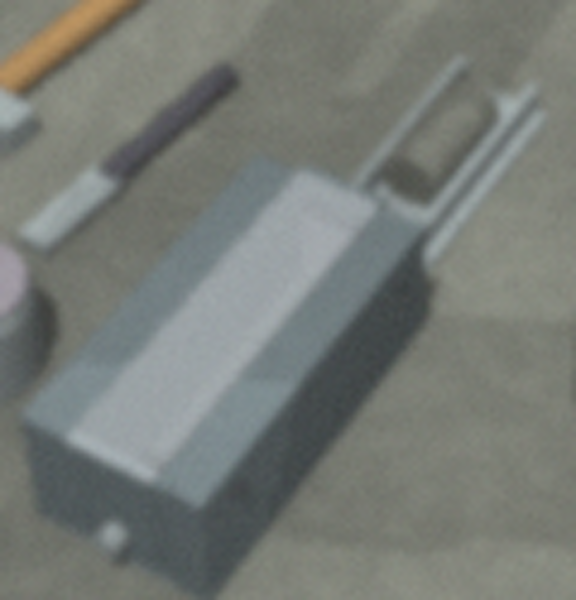

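View pics/c4.png

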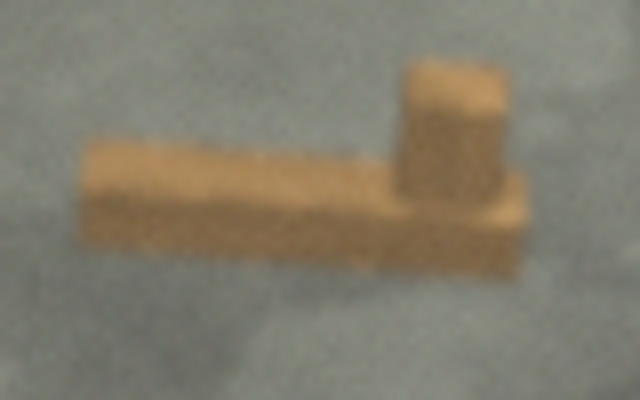

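```bash
python3 - <<'E'
from h import *
def P(n,off,s,c,z): return [onz(n,off[0]+(a+.5)/s-.5,off[1]+(b+.5)/s-.5,z)[:2] for a,b in c]
np.set_printoptions(precision=4,suppress=True)
A=("scene",(135,190),7);B=("side",(255,140),8);C=("scene",(230,135),5);D=("side",(160,195),4.8)
for nm,cam,c,z in [("handle sc",A,[(78,115),(127,72),(200,120),(147,157)],.09),("nose sc",A,[(458,365),(398,418)],.034),("nosebot sc",A,[(400,468)],0),
 ("handle si",B,[(410,62),(507,70),(505,115),(408,105)],.09),("nose si",B,[(85,138),(85,200)],.034),
 ("box sc",C,[(300,125),(395,215),(668,122),(572,42)],.088),("box si",D,[(432,222),(262,158),(22,410),(200,505)],.088),
 ("rail sc",C,[(65,302),(103,347)],.026),("rail si",D,[(535,85),(462,58)],.026)]:
    p=np.array(P(*cam,c,z)); print(nm,p.tolist() if 0 else p.round(4).tolist(),p.mean(0))
E
```

```text
handle sc [[0.459, -0.3142], [0.4451, -0.2875], [0.4885, -0.2755], [0.4972, -0.3017]] [ 0.4725 -0.2947]
nose sc [[0.6134, -0.2325], [0.6251, -0.2646]] [ 0.6192 -0.2486]
nosebot sc [[0.6194, -0.264]] [ 0.6194 -0.264 ]
handle si [[0.4927, -0.3008], [0.4538, -0.3124], [0.4449, -0.2822], [0.4836, -0.272]] [ 0.4687 -0.2919]
nose si [[0.6235, -0.2642], [0.6068, -0.2243]] [ 0.6152 -0.2443]
box sc [[0.4993, 0.1653], [0.6083, 0.153], [0.6306, 0.3712], [0.524, 0.3887]] [0.5656 0.2696]
box si [[0.4922, 0.1638], [0.6021, 0.1583], [0.6322, 0.3716], [0.52, 0.3868]] [0.5616 0.2701]
rail sc [[0.5033, -0.0217], [0.5523, -0.0261]] [ 0.5278 -0.0239]
rail si [[0.5035, -0.0238], [0.5559, -0.0276]] [ 0.5297 -0.0257]
```

```bash
python3 -m inch '[[[0.97,-0.48,0,0,0,0],[0.97,-0.48,0,0,0,0],[0.97,-0.48,0,0,0,0],[0.97,-0.48,0,0,0,0],[0.97,-0.48,0,0,0,0],[0.97,-0.48,0,0,0,0],[0.97,-0.48,0,0,0,0],[0.97,-0.48,0,0,0,0],[0.97,-0.48,0,0,0,0],[0.97,-0.48,0,0,0,0],[0,0,0,0,0,0]]]' -1
```

```text
time_s: 1.07
eef_pos: [0.3785, -0.379, 0.235]
tool_rot: [0.989, 0.146, -0.001, -0.003]
ft_force: [-0.4, 0.8, -0.1]
gripper_width: 0.0852
```

```bash
python3 -m inch '[[[0.9,-0.44,0.6,0,0,0],[0.9,-0.44,0.6,0,0,0],[0.9,-0.44,0.6,0,0,0],[0.9,-0.44,0.6,0,0,0],[0.9,-0.44,0.6,0,0,0],[0,0,0,0,0,0]]]'
python3 - <<'E'
from h import *
s=bot.sense(); print(s['eef_pos'],s['tool_rot'])
cv2.imwrite("pics/w1.png",viewer.capture("wrist"))
pose=(s['eef_pos'],s['tool_rot'])
for P in [(.4705,-.2935,.09),(.617,-.2465,.034)]: print(proj("wrist",P,pose))
E
```

```text
time_s: 1.57
eef_pos: [0.4739, -0.292, 0.1579]
tool_rot: [0.989, 0.146, -0.001, -0.001]
ft_force: [-0.2, 0.4, -1.3]
gripper_width: 0.0853
[ 0.47386231 -0.29202645  0.15789632] [ 9.89322632e-01  1.45739050e-01 -7.09956095e-04 -5.95945286e-04]
[252.14823865 206.84498159]
[249.10261164  13.096682  ]
```

View pics/w1.png

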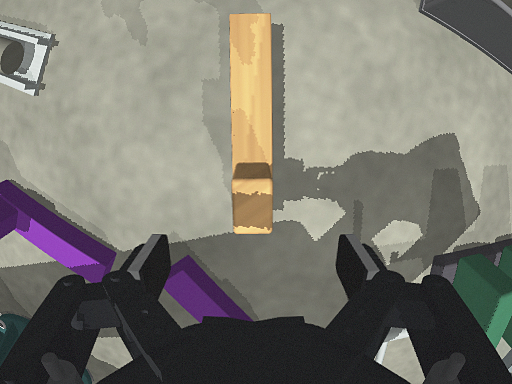

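```bash
python3 -m inch '[[[-0.13,0.02,0.7,0,0,-0.1],[0,0,0.8,0,0,0],[0,0,0.8,0,0,0],[0,0,0.8,0,0,0],[0,0,0.6,0,0,0],[0,0,0.3,0,0,0],[0,0,0,0,0,0]]]'
python3 - <<'E'
from h import *
s=bot.sense(); print(s['eef_pos'],s['tool_rot'])
cv2.imwrite("pics/w2.png",viewer.capture("wrist"))
E
```

```text
time_s: 2.2
eef_pos: [0.4689, -0.3037, 0.0595]
tool_rot: [0.988, 0.152, 0.0, 0.004]
ft_force: [-0.5, -0.4, 0.1]
gripper_width: 0.0854
[ 0.46887197 -0.30367744  0.05954517] [9.88406123e-01 1.51767241e-01 3.12748256e-04 4.46563992e-03]
```

View pics/w2.png

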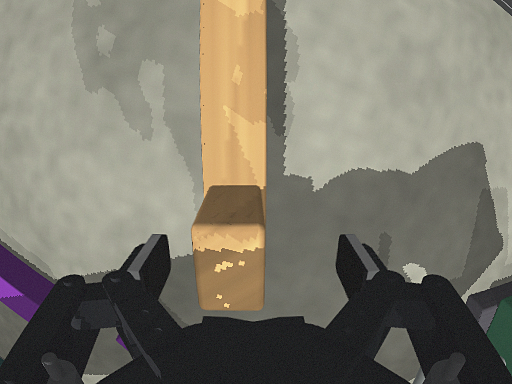

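```bash
cat >> h.py <<'E'
def todo(p,yaw):
    s=bot.sense(); q=R.from_quat(s['tool_rot']); a=np.radians(yaw)
    M=np.array([[np.cos(a),np.sin(a),0],[np.sin(a),-np.cos(a),0],[0,0,-1]])
    d=q.inv().apply(np.array(p)-s['eef_pos'])/.025
    r=np.degrees((q.inv()*R.from_matrix(M)).as_rotvec())/6
    print('shift',d.round(3),'turn',r.round(3),'pos',s['eef_pos'].round(4),'F',s['ft_force'].round(2),'t',s['time_s'],'w',s['gripper_width'])
E
python3 -c "
from h import *
todo((.4708,-.2933,.055),17.4)"
```

```text
shift [ 0.19  -0.387  0.206] turn [0.092 0.004 0.01 ] pos [ 0.4692 -0.3039  0.0603] F [-0.58 -0.77  0.07] t 2.25 w 0.0853790241627624
```

```bash
python3 -m inch '[[[0.1,-0.2,0.1,0.09,0,0.01],[0.09,-0.19,0.1,0,0,0],[0,0,0,0,0,0],[0,0,0,0,0,0]]]'
python3 -c "
from h import *
todo((.4708,-.2933,.055),17.4)
cv2.imwrite('pics/w3.png',viewer.capture('wrist'))"
```

```text
time_s: 2.58
eef_pos: [0.4723, -0.2947, 0.0583]
tool_rot: [0.989, 0.151, 0.002, 0.002]
ft_force: [0.2, -0.2, -0.3]
gripper_width: 0.0852
shift [-0.039 -0.072  0.13 ] turn [ 0.037 -0.024 -0.012] pos [ 0.4723 -0.2947  0.0583] F [ 0.17 -0.21 -0.32] t 2.5833 w 0.08518504131678735
```

View pics/w3.png

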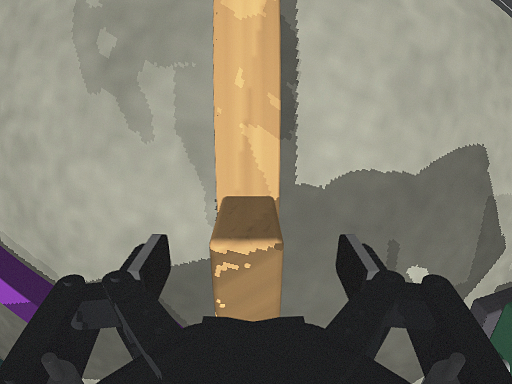

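Handle centred between the jaws to about 2 mm (bar centre u=247, jaw centre about 253). I'll make the small correction and close.

```bash
python3 -m inch '[[[-0.04,-0.07,0.13,0.04,-0.02,-0.01],[0,0,0,0,0,0],[0,0,0,0,0,0]]]' - 60
python3 -m inch '[[[0,0,0,0,0,0],[0,0,0,0,0,0],[0,0,0,0,0,0],[0,0,0,0,0,0],[0,0,0,0,0,0],[0,0,0,0,0,0],[0,0,0,0,0,0],[0,0,0,0,0,0]]]' 1 60
python3 -c "
from h import *
todo((.4708,-.2933,.055),17.4)"
```

```text
time_s: 2.88
eef_pos: [0.4715, -0.2934, 0.0558]
tool_rot: [0.988, 0.152, 0.001, 0.0]
ft_force: [-0.4, 1.0, 0.1]
gripper_width: 0.0853
time_s: 3.55
eef_pos: [0.4715, -0.2934, 0.0559]
tool_rot: [0.988, 0.152, 0.001, 0.0]
ft_force: [0.7, 0.3, 0.1]
gripper_width: 0.0294
shift [-0.025 -0.012  0.036] turn [ 0.01  -0.013  0.007] pos [ 0.4715 -0.2934  0.0559] F [0.73 0.25 0.1 ] t 3.55 w 0.029366818001732114
```

```bash
python3 -m inch '[[[0,0,-0.6,0,0,0],[0,0,-0.8,0,0,0],[0,0,-0.8,0,0,0],[0,0,-0.8,0,0,0],[0,0,0,0,0,0]]]'
python3 -c "
from h import *
todo((.504,-.241,.136),83.3)"
```

```text
time_s: 3.97
eef_pos: [0.4685, -0.2914, 0.1303]
tool_rot: [0.988, 0.152, -0.002, -0.003]
ft_force: [0.1, -0.8, -1.7]
gripper_width: 0.0296
shift [ 1.958 -1.499 -0.226] turn [ -0.076   0.    -10.974] pos [ 0.4685 -0.2914  0.1303] F [ 0.07 -0.82 -1.71] t 3.9667 w 0.029628064187365157
```

```bash
python3 -m inch '[[[0.98,-0.75,-0.1,0,0,0],[0.98,-0.75,-0.1,0,0,0],[0,0,0,0,0,-0.9],[0,0,0,0,0,-0.95],[0,0,0,0,0,-0.95],[0,0,0,0,0,-0.95],[0,0,0,0,0,-0.95],[0,0,0,0,0,-0.95],[0,0,0,0,0,-0.95],[0,0,0,0,0,-0.95],[0,0,0,0,0,-0.95],[0,0,0,0,0,-0.95]]]'
python3 -m inch '[[[0,0,0,0,0,-0.95],[0,0,0,0,0,0],[0,0,0,0,0,0]]]'
python3 -c "
from h import *
todo((.504,-.241,.136),83.3)"
```

```text
time_s: 4.97
eef_pos: [0.5, -0.2355, 0.1231]
tool_rot: [0.784, 0.62, -0.003, -0.009]
ft_force: [0.3, -0.2, -1.8]
gripper_width: 0.0294
time_s: 5.22
eef_pos: [0.498, -0.2344, 0.1194]
tool_rot: [0.75, 0.661, -0.004, -0.012]
ft_force: [-0.1, 0.3, -1.2]
gripper_width: 0.0294
shift [-0.224  0.256 -0.672] turn [-0.218 -0.098 -0.092] pos [ 0.498  -0.2344  0.1194] F [-0.15  0.29 -1.19] t 5.2167 w 0.029415813800072965
```

```bash
python3 -m inch '[[[-0.22,0.25,-0.35,-0.2,-0.1,-0.09],[0,0,-0.3,0,0,0],[0,0,0,0,0,0],[0,0,0,0,0,0]]]'
python3 - <<'E'
from h import *
todo((.504,-.241,.136),83.3)
s=bot.sense(); pose=(s['eef_pos'],s['tool_rot'])
cv2.imwrite("pics/w4.png",viewer.capture("wrist"))
o=np.array([.551,.161,0]);a=np.radians(83.3);d=np.array([np.cos(a),np.sin(a),0]);n=np.array([-d[1],d[0],0])
for P in [o-.19*d+[0,0,.006], o-.19*d+.023*n+[0,0,.026],o-.19*d-.023*n+[0,0,.026],o+[0,0,.066],o+[0,0,.088]]: print(proj("wrist",P,pose))
t=pose[0]; 
E
```

```text
time_s: 5.55
eef_pos: [0.5037, -0.2412, 0.1357]
tool_rot: [0.749, 0.662, -0.001, -0.0]
ft_force: [0.0, -0.2, -1.6]
gripper_width: 0.0294
shift [ 0.011  0.011 -0.013] turn [-0.013  0.007 -0.065] pos [ 0.5037 -0.2412  0.1357] F [ 0.01 -0.16 -1.65] t 5.55 w 0.029351200846144967
[250.81272921 -48.2451056 ]
[223.65365473 -57.41817237]
[277.71232447 -57.86700662]
[ 249.70469601 -204.25922092]
[ 249.53546342 -218.94996998]
```

View pics/w4.png

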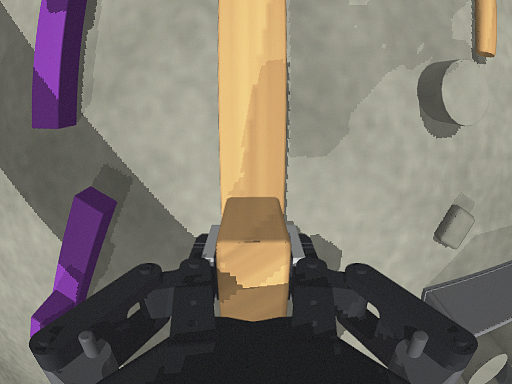

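```bash
python3 - <<'E'
from h import *
pose=(np.array([.47386231,-.29202645,.15789632]),np.array([9.89322632e-01,1.45739050e-01,-7.09956095e-04,-5.95945286e-04]))
im=cv2.imread("pics/w1.png")[15:110,0:70]
cv2.imwrite("pics/c5.png",cv2.resize(im,None,fx=6,fy=6,interpolation=cv2.INTER_CUBIC))
for n in("scene","side"):
    cv2.imwrite(f"pics/{n}1.png",viewer.capture(n))
a=cv2.imread("pics/scene1.png")[120:260,140:320];cv2.imwrite("pics/c6.png",cv2.resize(a,None,fx=4,fy=4,interpolation=cv2.INTER_CUBIC))
a=cv2.imread("pics/side1.png")[120:250,220:350];cv2.imwrite("pics/c7.png",cv2.resize(a,None,fx=4.5,fy=4.5,interpolation=cv2.INTER_CUBIC))
E
```

```text
(no output)
```

View pics/c5.png

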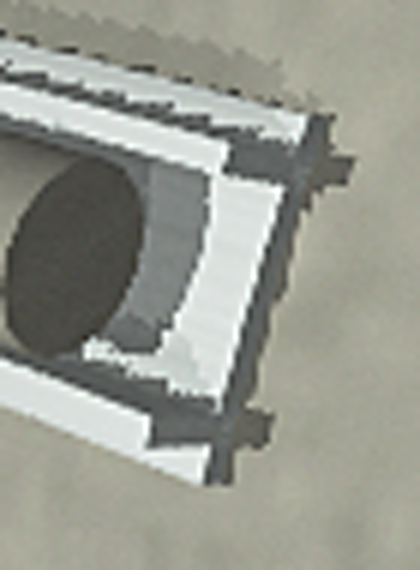

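View pics/c6.png

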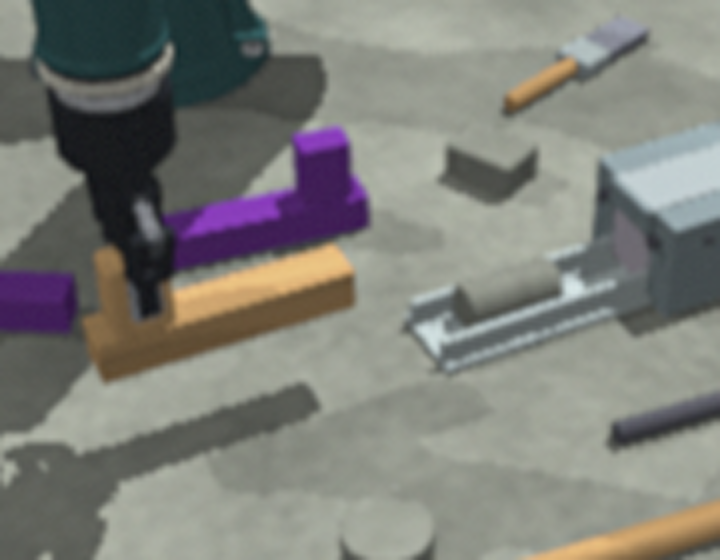

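View pics/c7.png

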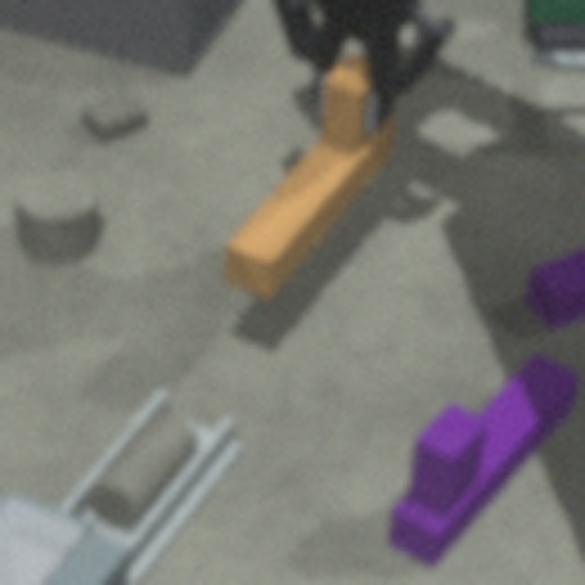

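```bash
python3 - <<'E'
from h import *
pose=(np.array([.47386231,-.29202645,.15789632]),np.array([9.89322632e-01,1.45739050e-01,-7.09956095e-04,-5.95945286e-04]))
def w(c,z): return onz("wrist",(c[0]+.5)/6-.5,15+(c[1]+.5)/6-.5,z,pose)[:2]
for nm,A,B,z in [("floor corner",(310,115),(210,487),.006),("floor in",(282,187),(222,405),.006),("railtop outer",(228,142),(150,447),.026),("rail in",(212,172),(150,412),.026)]:
    a,b=w(A,z),w(B,z);print(nm,a,b,(a+b)/2,np.hypot(*(a-b)),np.degrees(np.arctan2(*(b-a)[::-1]))+90)
def P(n,off,s,c,z): return np.array([onz(n,off[0]+(a+.5)/s-.5,off[1]+(b+.5)/s-.5,z)[:2] for a,b in c])
D=("side",(220,120),4.5);C=("scene",(140,120),4)
zb=.1357-.0559
# held block: nose top corners, at zb+.034
print("held nose si",P(*D,[(228,240),(275,268)],zb+.034),"sc",P(*C,[(332,246),(354,276)],zb+.034))
s=bot.sense();q=R.from_quat(s['tool_rot']);x=q.apply([1,0,0])
print("expected nose",s['eef_pos']+.1545*x, np.degrees(np.arctan2(x[1],x[0])))
# core: wrist end face ellipse c5 centre (78,255); side & scene
print("core rear wrist",w((78,252),.026))
E
```

```text
floor corner [ 0.5653308  -0.02976702] [ 0.491736   -0.02389453] [ 0.5285334  -0.02683078] 0.07382872784234379 265.4377563813838
floor in [ 0.55097272 -0.02718453] [ 0.50783049 -0.02338152] [ 0.52940161 -0.02528303] 0.04330953105468627 264.9623691686227
railtop outer [ 0.5573052  -0.02771069] [ 0.50003383 -0.02348331] [ 0.52866952 -0.025597  ] 0.057427168456368624 265.7784702743629
rail in [ 0.55152569 -0.02542536] [ 0.5063726  -0.02189659] [ 0.52894915 -0.02366098] 0.0452907619577321 265.53134811551615
held nose si [[ 0.53969068 -0.09799777]
 [ 0.49976649 -0.08358953]] sc [[ 0.50667434 -0.09330179]
 [ 0.54534084 -0.09837078]]
expected nose [ 0.52242607 -0.08765714  0.13524185] 82.95062746647204
core rear wrist [0.53352765 0.00748303]
```

```bash
python3 - <<'E'
from h import *
for c in [(222,157),(104,178)]: print(onz("scene",*c,.09))
for c in [(178,182),(156,193)]: print(onz("scene",*c,.034))
d=np.array([np.cos(np.radians(83.3)),np.sin(np.radians(83.3))]);L=np.array([.5289,-.0265])
o=L+.19*d; p=o-.395*d; print("origin",o,"tcp",p)
todo((*p,.065),83.3)
E
```

```text
[ 0.3676867  -0.01283753  0.09      ]
[ 0.26916818 -0.36790053  0.09      ]
[ 0.34082562 -0.16442216  0.034     ]
[ 0.3538901  -0.24605874  0.034     ]
origin [0.55106744 0.16220242] tcp [ 0.5049825  -0.23009998]
shift [0.441 0.013 2.812] turn [-0.02   0.003 -0.058] pos [ 0.5035 -0.241   0.1353] F [ 0.02  0.15 -2.35] t 5.7 w 0.02913093850995508
```

```bash
python3 -m inch '[[[0.1,0,0.45,-0.02,0,-0.06],[0.1,0,0.45,0,0,0],[0.1,0,0.45,0,0,0],[0.1,0,0.45,0,0,0],[0,0,0.4,0,0,0],[0,0,0.3,0,0,0],[0,0,0,0,0,0],[0,0,0,0,0,0]]]'
python3 -c "
from h import *
todo((.5050,-.2301,.065),83.3)"
```

```text
time_s: 6.37
eef_pos: [0.5054, -0.2313, 0.0705]
tool_rot: [0.748, 0.664, 0.0, 0.001]
ft_force: [0.4, -0.9, -1.1]
gripper_width: 0.0294
shift [ 0.047 -0.021  0.218] turn [ 0.017  0.012 -0.012] pos [ 0.5054 -0.2313  0.0705] F [ 0.35 -0.86 -1.06] t 6.3667 w 0.02941571783157239
```

```bash
cat >> h.py <<'E'
O=np.array([.55107,.1622]);D=np.array([np.cos(np.radians(83.3)),np.sin(np.radians(83.3))])
def lane(x,z=.065):
    s=bot.sense(); e=s['eef_pos'][:2]-O
    print('tcp box x %.4f y %.4f nose~%.4f Flane %.2f Flat %.2f'%(e@D,-e[0]*D[1]+e[1]*D[0],e@D+.1545,s['ft_force'][:2]@D,-s['ft_force'][0]*D[1]+s['ft_force'][1]*D[0]))
    todo((*(O+x*D),z),83.3)
E
python3 -m inch '[[[0,-0.02,0.2,0.02,0.01,-0.01],[0,0,0,0,0,0]]]'
python3 -m inch '[[[0.3,0,0,0,0,0],[0.3,0,0,0,0,0],[0.3,0,0,0,0,0],[0.3,0,0,0,0,0],[0.3,0,0,0,0,0],[0,0,0,0,0,0]]]'
python3 -c "
from h import *
lane(-.33)
for n in('scene','side'): cv2.imwrite(f'pics/{n}2.png',viewer.capture(n))
a=cv2.imread('pics/scene2.png')[120:260,180:320];a=cv2.resize(a,None,fx=4,fy=4,interpolation=cv2.INTER_CUBIC);cv2.imwrite('pics/c8.png',a)
a=cv2.imread('pics/side2.png')[150:250,230:330];cv2.imwrite('pics/c9.png',cv2.resize(a,None,fx=5,fy=5,interpolation=cv2.INTER_CUBIC))"
```

```text
time_s: 6.53
eef_pos: [0.5052, -0.2317, 0.0656]
tool_rot: [0.747, 0.664, -0.0, 0.0]
ft_force: [0.2, 0.9, -2.0]
gripper_width: 0.0294
time_s: 7.03
eef_pos: [0.511, -0.191, 0.067]
tool_rot: [0.748, 0.664, 0.001, 0.001]
ft_force: [-0.4, 0.7, -2.3]
gripper_width: 0.029
tcp box x -0.3554 y -0.0014 nose~-0.2009 Flane 0.67 Flat 0.44
shift [ 1.017 -0.058  0.08 ] turn [ 0.028  0.01  -0.013] pos [ 0.511 -0.191  0.067] F [-0.36  0.71 -2.25] t 7.0333 w 0.029037964761030446
```

View pics/c8.png

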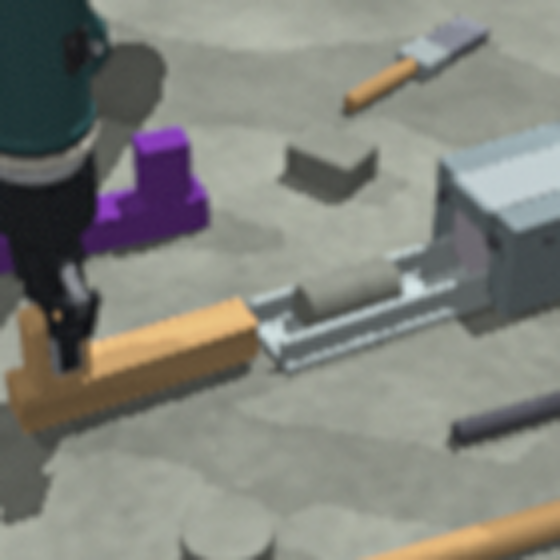

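View pics/c9.png

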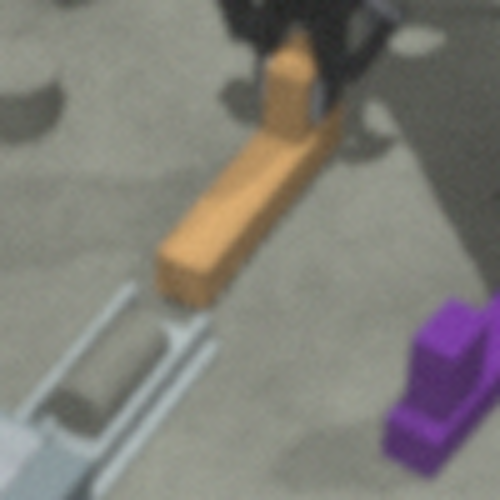

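The nose is just outside the lane end and looks centred (side crop: nose corners (158,262),(210,285), rail ends (135,287),(208,320)). I'll check the numbers.

```bash
python3 - <<'E'
from h import *
def P(n,off,s,c,z):
    for a,b in c:
        e=onz(n,off[0]+(a+.5)/s-.5,off[1]+(b+.5)/s-.5,z)[:2]-O; print(n,'%.4f %.4f'%(e@D,-e[0]*D[1]+e[1]*D[0]))
P("side",(230,150),5,[(158,262),(210,285)],.045)
P("scene",(180,120),4,[(243,297),(259,328)],.045)
P("side",(230,150),5,[(135,287),(208,320)],.026)
P("scene",(180,120),4,[(250,302),(284,341)],.026)
E
```

```text
side -0.1970 -0.0135
side -0.1954 0.0238
scene -0.2021 0.0135
scene -0.2077 -0.0249
side -0.1879 -0.0243
side -0.1855 0.0286
scene -0.1898 0.0262
scene -0.1876 -0.0274
```

```bash
python3 -m inch '[[[0.2,-0.05,0.06,0.03,0.01,-0.01],[0.2,0,0.01,0,0,0],[0.2,0,0.01,0,0,0],[0.2,0,0.01,0,0,0],[0,0,0,0,0,0]]]'
python3 -c "
from h import *
lane(-.33)"
```

```text
time_s: 7.55
eef_pos: [0.5127, -0.1711, 0.0647]
tool_rot: [0.748, 0.664, -0.0, 0.001]
ft_force: [-1.2, -0.4, -2.1]
gripper_width: 0.0296
tcp box x -0.3355 y -0.0008 nose~-0.1810 Flane -0.57 Flat 1.11
shift [ 0.221 -0.032 -0.014] turn [ 0.006  0.012 -0.01 ] pos [ 0.5127 -0.1711  0.0647] F [-1.17 -0.44 -2.11] t 7.55 w 0.029575867253723288
```

```bash
python3 -m inch '[[[0.12,-0.03,0,0.01,0.01,-0.01],[0.12,0,0,0,0,0],[0.12,0,0,0,0,0],[0.1,0,0,0,0,0],[0.1,0,0,0,0,0],[0.1,0,0,0,0,0],[0.1,0,0,0,0,0],[0.1,0,0,0,0,0],[0.1,0,0,0,0,0],[0.1,0,0,0,0,0]]]'
python3 -c "
from h import *
lane(-.30)"
```

```text
time_s: 8.38
eef_pos: [0.5154, -0.1425, 0.0647]
tool_rot: [0.747, 0.665, -0.0, 0.0]
ft_force: [-0.1, -1.1, -2.0]
gripper_width: 0.0294
tcp box x -0.3068 y -0.0002 nose~-0.1523 Flane -1.14 Flat 0.01
shift [ 0.272 -0.007 -0.014] turn [-0.002  0.005 -0.   ] pos [ 0.5154 -0.1425  0.0647] F [-0.14 -1.13 -2.  ] t 8.3833 w 0.029394234264214503
```

```bash
python3 -m inch '[[[0.12,0,0,0,0,0],[0.12,0,0,0,0,0],[0.12,0,0,0,0,0],[0.12,0,0,0,0,0],[0.12,0,0,0,0,0],[0.12,0,0,0,0,0],[0.12,0,0,0,0,0],[0.12,0,0,0,0,0],[0.12,0,0,0,0,0],[0.12,0,0,0,0,0],[0.12,0,0,0,0,0]]]'
python3 -c "
from h import *
lane(-.25)
for n in('scene','side'): cv2.imwrite(f'pics/{n}3.png',viewer.capture(n))
a=cv2.imread('pics/scene3.png')[120:230,220:370];a=cv2.resize(a,None,fx=4,fy=4,interpolation=cv2.INTER_CUBIC);cv2.imwrite('pics/c10.png',a)"
```

```text
time_s: 9.3
eef_pos: [0.5203, -0.1075, 0.065]
tool_rot: [0.747, 0.665, -0.001, 0.001]
ft_force: [0.4, -1.6, -1.6]
gripper_width: 0.0294
tcp box x -0.2714 y -0.0009 nose~-0.1169 Flane -1.52 Flat -0.57
shift [ 0.856 -0.035 -0.003] turn [0.011 0.023 0.004] pos [ 0.5203 -0.1075  0.065 ] F [ 0.39 -1.58 -1.61] t 9.3 w 0.029407019256101695
```

View pics/c10.png

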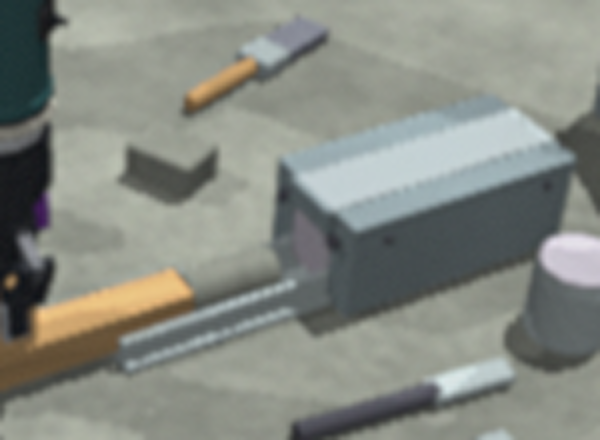

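The nose (190,290 in the crop) is against the core, which moves along the lane. I'll keep pushing.

```bash
python3 -m inch '[[[0.12,-0.03,0,0.01,0.02,0],[0.12,0,0,0,0,0],[0.12,0,0,0,0,0],[0.12,0,0,0,0,0],[0.12,0,0,0,0,0],[0.12,0,0,0,0,0],[0.12,0,0,0,0,0],[0.12,0,0,0,0,0]]]'
python3 -c "
from h import *
lane(-.22)"
python3 -m inch '[[[0.12,0,0,0,0,0],[0.12,0,0,0,0,0],[0.12,0,0,0,0,0],[0.12,0,0,0,0,0],[0.12,0,0,0,0,0],[0.12,0,0,0,0,0],[0.12,0,0,0,0,0],[0.12,0,0,0,0,0]]]'
python3 -c "
from h import *
lane(-.22)"
```

```text
time_s: 10.07
eef_pos: [0.5223, -0.0815, 0.0649]
tool_rot: [0.747, 0.665, -0.0, -0.0]
ft_force: [-0.4, -1.4, -2.1]
gripper_width: 0.0293
tcp box x -0.2454 y 0.0001 nose~-0.0909 Flane -1.43 Flat 0.28
shift [ 1.016  0.006 -0.005] turn [-0.003  0.001  0.002] pos [ 0.5223 -0.0815  0.0649] F [-0.44 -1.38 -2.09] t 10.0667 w 0.029252781250082387
time_s: 10.73
eef_pos: [0.526, -0.0581, 0.0656]
tool_rot: [0.746, 0.666, -0.002, 0.002]
ft_force: [-1.3, -5.8, -0.5]
gripper_width: 0.0293
tcp box x -0.2217 y -0.0008 nose~-0.0672 Flane -5.94 Flat 0.64
shift [ 0.069 -0.032  0.023] turn [0.014 0.052 0.032] pos [ 0.526  -0.0581  0.0656] F [-1.33 -5.83 -0.49] t 10.7333 w 0.029301441273129836
```

```bash
python3 -m inch '[[[0.1,-0.03,0.02,0.01,0.05,0.03],[0.1,0,0,0,0,0],[0.1,0,0,0,0.02,0],[0.1,0,0,0,0.02,0],[0.1,0,0,0,0,0],[0.1,0,0,0,0,0]]]'
python3 -c "
from h import *
lane(-.2)"
```

```text
time_s: 11.23
eef_pos: [0.5277, -0.0466, 0.0656]
tool_rot: [0.746, 0.666, -0.001, 0.002]
ft_force: [-0.5, -5.7, -1.0]
gripper_width: 0.0296
tcp box x -0.2101 y -0.0011 nose~-0.0556 Flane -5.73 Flat -0.14
shift [ 0.406 -0.044  0.023] turn [0.022 0.04  0.041] pos [ 0.5277 -0.0466  0.0656] F [-0.53 -5.7  -0.99] t 11.2333 w 0.029551403624437013
```

```bash
python3 -m inch '[[[0.1,-0.04,0.02,0.02,0.04,0.04],[0.1,-0.01,0,0,0,0],[0.1,0,0,0,0.02,0.01],[0.1,0,0,0,0.02,0.01],[0.1,0,0,0,0,0],[0.1,0,0,0,0,0],[0.1,0,0,0,0,0],[0.1,0,0,0,0,0]]]'
python3 -c "
from h import *
lane(-.19)
for n in('scene','side'): cv2.imwrite(f'pics/{n}4.png',viewer.capture(n))
a=cv2.imread('pics/scene4.png')[120:230,220:370];a=cv2.resize(a,None,fx=4,fy=4,interpolation=cv2.INTER_CUBIC);cv2.imwrite('pics/c11.png',a)"
```

```text
time_s: 11.9
eef_pos: [0.5291, -0.0285, 0.0653]
tool_rot: [0.747, 0.665, -0.0, 0.001]
ft_force: [0.2, -4.5, -0.7]
gripper_width: 0.0293
tcp box x -0.1920 y -0.0004 nose~-0.0375 Flane -4.44 Flat -0.70
shift [ 0.08  -0.016  0.013] turn [ 0.008  0.017 -0.001] pos [ 0.5291 -0.0285  0.0653] F [ 0.17 -4.49 -0.66] t 11.9 w 0.029286080004259963
```

View pics/c11.png

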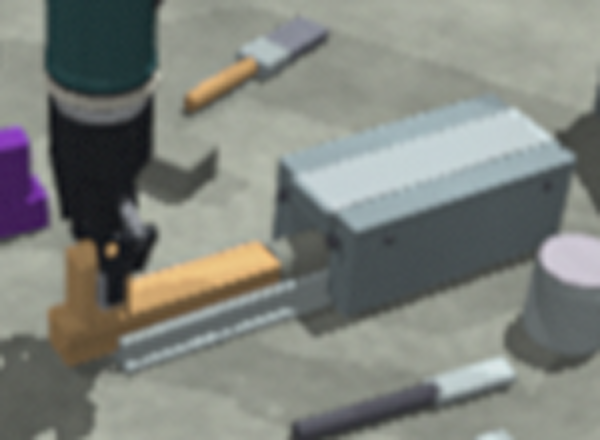

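Core is entering the doorway with the flap swung in (no pink flap visible). Continue to just before the earliest pad position.

```bash
python3 -m inch '[[[0.14,-0.01,0.01,0.01,0.02,0],[0.14,0,0,0,0,0],[0.14,0,0,0,0,0],[0.14,0,0,0,0,0],[0.14,0,0,0,0,0],[0.14,0,0,0,0,0],[0.14,0,0,0,0,0],[0.14,0,0,0,0,0],[0.14,0,0,0,0,0],[0.14,0,0,0,0,0],[0.14,0,0,0,0,0],[0.14,0,0,0,0,0]]]'
python3 -c "
from h import *
lane(-.12)"

```

```text
time_s: 13.0
eef_pos: [0.5334, 0.0187, 0.0647]
tool_rot: [0.747, 0.665, 0.0, -0.001]
ft_force: [-0.3, -2.7, -1.4]
gripper_width: 0.0296
tcp box x -0.1446 y 0.0008 nose~0.0099 Flane -2.70 Flat -0.03
shift [ 0.985  0.033 -0.009] turn [-0.018 -0.018 -0.001] pos [0.5334 0.0187 0.0647] F [-0.29 -2.68 -1.4 ] t 13.0 w 0.029616981171341206
```

```bash
python3 -m inch '[[[0.14,0.03,-0.01,-0.02,-0.02,0],[0.14,0,0,0,0,0],[0.14,0,0,0,0,0],[0.14,0,0,0,0,0],[0.14,0,0,0,0,0],[0.14,0,0,0,0,0],[0.14,0,0,0,0,0],[0.14,0,0,0,0,0],[0.1,0,0,0,0,0]]]'
python3 -c "
from h import *
lane(-.1)"

```

```text
time_s: 13.75
eef_pos: [0.5377, 0.0524, 0.065]
tool_rot: [0.747, 0.665, -0.0, 0.0]
ft_force: [-0.4, -2.7, -1.9]
gripper_width: 0.0294
tcp box x -0.1106 y 0.0004 nose~0.0439 Flane -2.74 Flat 0.11
shift [ 0.425  0.017 -0.   ] turn [-0.003  0.005 -0.   ] pos [0.5377 0.0524 0.065 ] F [-0.43 -2.71 -1.9 ] t 13.75 w 0.029383286057263355
```

```bash
python3 -m inch '[[[0.1,0.01,0,0,0,0],[0.1,0,0,0,0,0],[0.1,0,0,0,0,0]]]'
for i in 1 ; do python3 -m inch '[[[0.06,0,0,0,0,0],[0.06,0,0,0,0,0]]]'; done
python3 -c "
from h import *
lane(-.1)"
python3 -m inch '[[[0.06,0,0,0,0,0],[0.06,0,0,0,0,0]]]'
python3 -c "
from h import *
lane(-.1)"

```

```text
time_s: 14.0
eef_pos: [0.5388, 0.0606, 0.065]
tool_rot: [0.747, 0.665, -0.0, -0.0]
ft_force: [0.1, -2.7, -1.9]
gripper_width: 0.0294
time_s: 14.17
eef_pos: [0.5391, 0.0643, 0.0648]
tool_rot: [0.747, 0.665, -0.0, -0.0]
ft_force: [0.3, -2.6, -3.3]
gripper_width: 0.0292
tcp box x -0.0986 y 0.0005 nose~0.0559 Flane -2.57 Flat -0.59
shift [-0.055  0.019 -0.009] turn [-0.009  0.004  0.003] pos [0.5391 0.0643 0.0648] F [ 0.29 -2.62 -3.26] t 14.1667 w 0.029170448509169153
time_s: 14.33
eef_pos: [0.5393, 0.0676, 0.0646]
tool_rot: [0.747, 0.665, -0.001, -0.0]
ft_force: [0.5, -2.4, -3.6]
gripper_width: 0.0291
tcp box x -0.0953 y 0.0006 nose~0.0592 Flane -2.35 Flat -0.76
shift [-0.188  0.025 -0.016] turn [-0.012  0.004  0.002] pos [0.5393 0.0676 0.0646] F [ 0.48 -2.42 -3.62] t 14.3333 w 0.029109845693757637
```

```bash
python3 -m inch '[[[0.06,0.02,-0.015,-0.01,0,0],[0.06,0,0,0,0,0]]]' | grep -E "eef|ft_f"
```

```text
eef_pos: [0.5398, 0.0708, 0.0647]
ft_force: [-0.1, -2.1, -4.0]
```

```bash
python3 -m inch '[[[0.06,0.01,-0.01,0,0,0],[0.06,0,0,0,0,0]]]'| grep -E "eef|ft_f"
```

```text
eef_pos: [0.5402, 0.0741, 0.0648]
ft_force: [1.0, -2.5, -3.9]
```

```bash
python3 -m inch '[[[0.06,0,0,0,0,0],[0.06,0,0,0,0,0]]]'| grep -E "eef|ft_f"
```

```text
eef_pos: [0.5405, 0.0774, 0.0647]
ft_force: [-0.1, -1.5, -4.0]
```

```bash
python3 -m inch '[[[0.06,0.01,0,0,0,0],[0.06,0,0,0,0,0]]]'| grep -E "eef|ft_f"
```

```text
eef_pos: [0.5411, 0.0806, 0.0647]
ft_force: [-0.7, -1.9, -3.3]
```

```bash
python3 -m inch '[[[0.06,0,0,0,0,0],[0.06,0,0,0,0,0]]]'| grep -E "eef|ft_f"; python3 -c "
from h import *
lane(-.1)"
```

```text
eef_pos: [0.5414, 0.084, 0.0647]
ft_force: [0.3, -3.3, -3.8]
tcp box x -0.0788 y 0.0005 nose~0.0757 Flane -3.27 Flat -0.73
shift [-0.847  0.02  -0.012] turn [-0.02   0.006  0.001] pos [0.5414 0.084  0.0647] F [ 0.34 -3.34 -3.84] t 15.1667 w 0.02946404930160469
```

```bash
python3 -m inch '[[[0.04,0.02,-0.01,-0.02,0,0],[0.04,0,0,0,0,0]]]'| grep -E "eef|ft_f"
```

```text
eef_pos: [0.542, 0.0863, 0.0649]
ft_force: [0.4, -2.5, -3.7]
```

```bash
python3 -m inch '[[[0.04,0,0,0,0,0],[0.04,0,0,0,0,0]]]'| grep -E "eef|ft_f"
```

```text
eef_pos: [0.5422, 0.0885, 0.0648]
ft_force: [-0.4, -2.2, -4.4]
```

```bash
python3 -m inch '[[[0.05,0,0,0,0,0],[0.05,0,0,0,0,0]]]'| grep -E "eef|ft_f"
```

```text
eef_pos: [0.5426, 0.0912, 0.0648]
ft_force: [-0.5, -1.5, -3.6]
```

```bash
python3 -m inch '[[[0.05,0,0,0,0,0],[0.05,0,0,0,0,0]]]'| grep -E "eef|ft_f"
```

```text
eef_pos: [0.5428, 0.0939, 0.0648]
ft_force: [0.6, -1.3, -4.8]
```

```bash
python3 -m inch '[[[0.05,0.01,0,-0.01,0,0],[0.05,0,0,0,0,0]]]'| grep -E "eef|ft_f"
```

```text
eef_pos: [0.5433, 0.0966, 0.0648]
ft_force: [0.2, -2.5, -4.2]
```

```bash
python3 -m inch '[[[0.05,0,0,0,0,0],[0.05,0,0,0,0,0]]]'| grep -E "eef|ft_f"
```

```text
eef_pos: [0.5437, 0.0994, 0.0648]
ft_force: [-0.9, -1.5, -3.4]
```

```bash
python3 -m inch '[[[0.05,0,0,0,0,0]]]'| grep -E "eef|ft_f"; python3 -c "
from h import *
lane(-.06)"
```

```text
eef_pos: [0.5438, 0.1008, 0.0648]
ft_force: [-1.0, -0.5, -4.0]
tcp box x -0.0619 y 0.0000 nose~0.0926 Flane -0.66 Flat 0.96
shift [ 0.074  0.001 -0.007] turn [0.007 0.006 0.001] pos [0.5438 0.1008 0.0648] F [-1.03 -0.55 -4.  ] t 16.25 w 0.029602832684629512
```

```bash
python3 -m inch '[[[0.05,0,0,0,0,0],[0.05,0,0,0,0,0]]]'| grep -E "eef|ft_f"
```

```text
eef_pos: [0.5441, 0.1035, 0.0648]
ft_force: [0.2, -2.5, -4.0]
```

```bash
python3 -m inch '[[[0.05,0,0,0,0,0],[0.05,0,0,0,0,0]]]'| grep -E "eef|ft_f"
```

```text
eef_pos: [0.5445, 0.1063, 0.0648]
ft_force: [-1.0, -2.8, -3.9]
```

```bash
python3 -m inch '[[[0.04,0,0,0,0,0]]]'| grep -E "eef|ft_f"; python3 -c "
from h import *
lane(-.06)
for n in('scene','side'): cv2.imwrite(f'pics/{n}5.png',viewer.capture(n))
a=cv2.imread('pics/side5.png')[180:330,150:290];a=cv2.resize(a,None,fx=4,fy=4,interpolation=cv2.INTER_CUBIC);cv2.imwrite('pics/c12.png',a)"
```

```text
eef_pos: [0.5446, 0.1074, 0.0648]
ft_force: [-0.4, -1.4, -4.1]
tcp box x -0.0551 y 0.0000 nose~0.0994 Flane -1.39 Flat 0.23
shift [-0.194  0.001 -0.007] turn [0.007 0.005 0.   ] pos [0.5446 0.1074 0.0648] F [-0.39 -1.36 -4.13] t 16.6667 w 0.02942681274092856
```

View pics/c12.png

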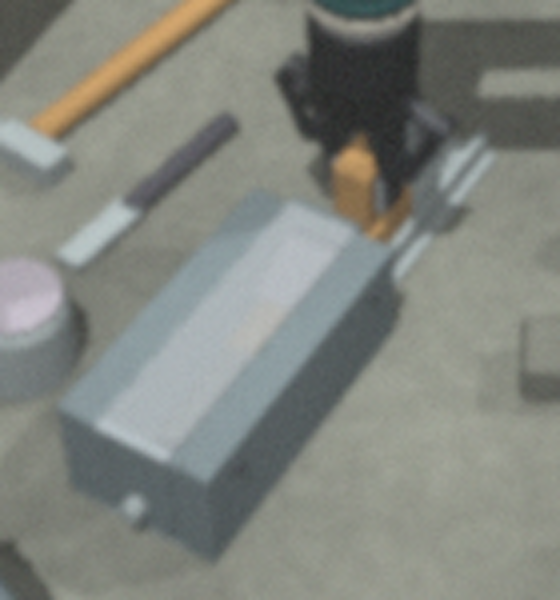

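View pics/scene5.png

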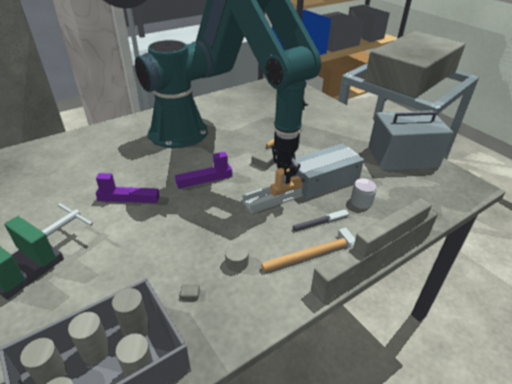

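The block's nose shows through the window at about (260,325) in the crop, and there is no pad contact yet. Keep going gently.

```bash
python3 -m inch '[[[0.04,0,0,0,0,0],[0.04,0,0,0,0,0]]]'| grep -E "eef|ft_f"
```

```text
eef_pos: [0.5448, 0.1096, 0.0648]
ft_force: [0.4, -2.4, -4.5]
```

```bash
python3 -m inch '[[[0.04,0,0,0,0,0],[0.04,0,0,0,0,0]]]'| grep -E "eef|ft_f"
```

```text
eef_pos: [0.5451, 0.1113, 0.0648]
ft_force: [-1.1, -6.6, -3.0]
```

```bash
python3 -m inch '[[[0.04,0,0,0,0,0]]]'| grep -E "eef|ft_f"
```

```text
eef_pos: [0.5452, 0.1116, 0.0649]
ft_force: [-0.2, -7.0, -2.0]
```

```bash
python3 -m inch '[[[0.05,0,0,0,0,0]]]'| grep -E "eef|ft_f"
```

```text
eef_pos: [0.5454, 0.112, 0.0651]
ft_force: [-0.4, -8.8, -1.3]
```

```bash
python3 -m inch '[[[0.05,0,0,0,0,0]]]'| grep -E "eef|ft_f"
```

```text
eef_pos: [0.5456, 0.1121, 0.0653]
ft_force: [-1.1, -9.1, -1.1]
```

```bash
python3 -m inch '[[[0.05,0,0,0,0,0]]]'| grep -E "eef|ft_f"; python3 -c "
from h import *
lane(-.05)"
```

```text
eef_pos: [0.5456, 0.1122, 0.0655]
ft_force: [-1.3, -8.2, -0.8]
tcp box x -0.0503 y -0.0004 nose~0.1042 Flane -8.34 Flat 0.38
shift [ 0.013 -0.017  0.02 ] turn [0.01  0.075 0.023] pos [0.5456 0.1122 0.0655] F [-1.35 -8.24 -0.79] t 17.4333 w 0.0295152449764188
```

```bash
python3 -m inch '[[[0.06,-0.01,0.02,0.01,0.07,0.02]]]'| grep -E "eef|ft_f"
```

```text
eef_pos: [0.5456, 0.1126, 0.0653]
ft_force: [-0.8, -8.2, -2.9]
```

```bash
python3 -m inch '[[[0.06,0,0.02,0,0.05,0.02]]]'| grep -E "eef|ft_f"
```

```text
eef_pos: [0.5454, 0.1127, 0.0648]
ft_force: [-0.3, -9.3, -3.0]
```

```bash
python3 -m inch '[[[0.07,0,0.02,0,0.07,0.02]]]'| grep -E "eef|ft_f"; python3 -c "
from h import *
lane(-.05)"
```

```text
eef_pos: [0.5453, 0.113, 0.0643]
ft_force: [-1.2, -9.9, -2.9]
tcp box x -0.0496 y -0.0000 nose~0.1049 Flane -9.94 Flat 0.00
shift [-0.017 -0.    -0.027] turn [-0.007 -0.05  -0.006] pos [0.5453 0.113  0.0643] F [-1.16 -9.87 -2.86] t 17.6833 w 0.029550423632541074
```

```bash
python3 -m inch '[[[0.09,0,-0.02,0,0,0]]]'| grep -E "eef|ft_f"
```

```text
eef_pos: [0.5452, 0.1133, 0.0646]
ft_force: [-0.4, -11.9, -3.3]
```

```bash
python3 -m inch '[[[0.1,0,0,0,0.03,0]]]'| grep -E "eef|ft_f"
```

```text
eef_pos: [0.5453, 0.1138, 0.0647]
ft_force: [-0.1, -12.5, -1.8]
```

```bash
python3 -m inch '[[[0.1,0,0,0,0.03,0]]]'| grep -E "eef|ft_f"; python3 -c "
from h import *
lane(-.05)"
```

```text
eef_pos: [0.5456, 0.1141, 0.0647]
ft_force: [-0.1, -14.1, -2.0]
tcp box x -0.0484 y -0.0002 nose~0.1061 Flane -13.97 Flat -1.55
shift [-0.062 -0.006 -0.012] turn [-0.013 -0.019  0.019] pos [0.5456 0.1141 0.0647] F [ -0.1  -14.06  -1.98] t 17.9333 w 0.029433045368531845
```

```bash
python3 -m inch '[[[0.09,0,0,0,0.02,0.01]]]'| grep -E "eef|ft_f"
```

```text
eef_pos: [0.5456, 0.1141, 0.0648]
ft_force: [-1.0, -13.8, -1.6]
```

```bash
python3 -m inch '[[[0.09,0,0,0,0.02,0.01]]]'| grep -E "eef|ft_f"
```

```text
eef_pos: [0.5456, 0.1141, 0.0648]
ft_force: [0.3, -13.6, -0.3]
```

```bash
python3 -m inch '[[[0.09,0,0,0,0.02,0.01]]]'| grep -E "eef|ft_f"; python3 -c "
from h import *
lane(-.05)"
```

```text
eef_pos: [0.5457, 0.1141, 0.0649]
ft_force: [-1.1, -13.0, -0.7]
tcp box x -0.0484 y -0.0002 nose~0.1061 Flane -13.01 Flat -0.44
shift [-0.062 -0.01  -0.003] turn [-0.021  0.023  0.017] pos [0.5457 0.1141 0.0649] F [ -1.08 -12.98  -0.68] t 18.1833 w 0.029327205673362434
```

Steady at 13–14 N. Nudge up and hold for over a second.

```bash
python3 -m inch '[[[0.1,0,0,-0.01,0.04,0.02],[0.1,0,0,0,0.03,0.01]]]'| grep -E "eef|ft_f"
```

```text
eef_pos: [0.5456, 0.1142, 0.0652]
ft_force: [-2.3, -14.6, -0.7]
```

```bash
python3 -m inch '[[[0.1,0,0,0,0.03,0.01],[0.1,0,0,0,0.03,0.01]]]'| grep -E "eef|ft_f"
```

```text
eef_pos: [0.5456, 0.1142, 0.0654]
ft_force: [-0.5, -12.7, -2.4]
```

```bash
python3 -m inch '[[[0.1,0,0,0,0.02,0],[0.1,0,0,0,0.02,0]]]'| grep -E "eef|ft_f"
```

```text
eef_pos: [0.5458, 0.1143, 0.0658]
ft_force: [-0.7, -14.2, -0.2]
```

```bash
python3 -m inch '[[[0.1,0,0,0,0.02,0],[0.1,0,0,0,0.02,0]]]'| grep -E "eef|ft_f"; python3 -c "
from h import *
lane(-.05)"
```

```text
eef_pos: [0.5461, 0.1144, 0.0662]
ft_force: [-1.2, -14.2, 0.2]
tcp box x -0.0481 y -0.0007 nose~0.1064 Flane -14.22 Flat -0.42
shift [-0.076 -0.027  0.05 ] turn [-0.029  0.107  0.041] pos [0.5461 0.1144 0.0662] F [ -1.24 -14.18   0.23] t 18.85 w 0.029332088649466362
```

Pressed above 10 N for about 1.1 s, around 13–14.5 N. Now withdraw.

```bash
python3 -m inch '[[[-0.05,-0.02,0.03,-0.02,0.07,0.03],[-0.1,0,0.02,0,0,0],[-0.1,0,0,0,0,0],[-0.1,0,0,0,0,0],[-0.12,0,0,0,0,0],[-0.15,0,0,0,0,0],[0,0,0,0,0,0]]]'; python3 -c "
from h import *
lane(-.17)"
```

```text
time_s: 19.43
eef_pos: [0.5442, 0.0987, 0.0652]
tool_rot: [0.747, 0.665, -0.001, 0.001]
ft_force: [-0.8, -1.4, -3.4]
gripper_width: 0.0294
tcp box x -0.0639 y -0.0006 nose~0.0906 Flane -1.53 Flat 0.59
shift [-4.244 -0.026  0.019] turn [-0.003  0.024  0.006] pos [0.5442 0.0987 0.0652] F [-0.77 -1.45 -3.43] t 19.4333 w 0.029439387173306134
```

```bash
python3 -m inch '[[[-0.25,-0.02,0.01,0,0.02,0],[-0.25,0,0,0,0,0],[-0.25,0,0,0,0,0],[-0.25,0,0,0,0,0],[-0.25,0,0,0,0,0],[-0.25,0,0,0,0,0],[-0.25,0,0,0,0,0],[-0.25,0,0,0,0,0],[0,0,0,0,0,0]]]'; python3 -c "
from h import *
lane(-.175)"
```

```text
time_s: 20.18
eef_pos: [0.5371, 0.043, 0.0649]
tool_rot: [0.747, 0.665, -0.0, 0.0]
ft_force: [-1.1, 0.0, -5.0]
gripper_width: 0.0293
tcp box x -0.1200 y -0.0000 nose~0.0345 Flane -0.11 Flat 1.07
shift [-2.201 -0.003  0.   ] turn [-0.002  0.009  0.008] pos [0.5371 0.043  0.0649] F [-1.07  0.02 -5.  ] t 20.1833 w 0.029342471673701184
```

```bash
python3 -m inch '[[[-0.25,0,0,0,0.01,0.01],[-0.25,0,0,0,0,0],[-0.25,0,0,0,0,0],[-0.25,0,0,0,0,0],[-0.25,0,0,0,0,0],[-0.25,0,0,0,0,0],[-0.25,0,0,0,0,0],[-0.25,0,0,0,0,0],[-0.2,0,0,0,0,0],[0,0,0,0,0,0],[0,0,0,0,0,0]]]'; python3 -c "
from h import *
lane(-.185,.062)
for n in('scene','side'): cv2.imwrite(f'pics/{n}6.png',viewer.capture(n))
a=cv2.imread('pics/scene6.png')[120:230,220:370];a=cv2.resize(a,None,fx=4,fy=4,interpolation=cv2.INTER_CUBIC);cv2.imwrite('pics/c13.png',a)
a=cv2.imread('pics/side6.png')[180:330,150:290];a=cv2.resize(a,None,fx=4,fy=4,interpolation=cv2.INTER_CUBIC);cv2.imwrite('pics/c14.png',a)"
```

```text
time_s: 21.1
eef_pos: [0.5317, -0.0184, 0.0662]
tool_rot: [0.748, 0.664, 0.001, 0.001]
ft_force: [0.4, 0.2, -2.1]
gripper_width: 0.0293
tcp box x -0.1816 y -0.0018 nose~-0.0271 Flane 0.21 Flat -0.40
shift [-0.136 -0.072  0.168] turn [ 0.032 -0.009 -0.023] pos [ 0.5317 -0.0184  0.0662] F [ 0.42  0.17 -2.15] t 21.1 w 0.029255810690418837
```

View pics/c13.png

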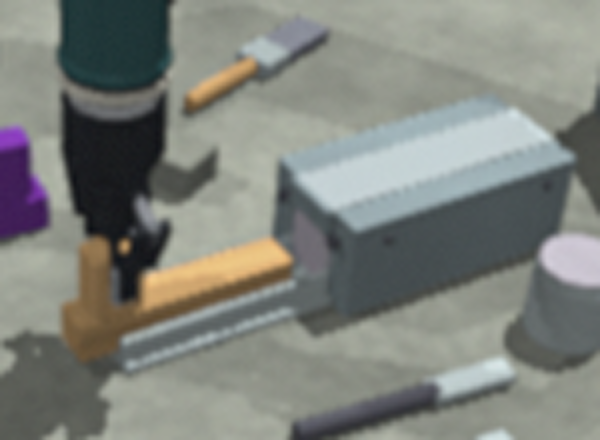

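View pics/c14.png

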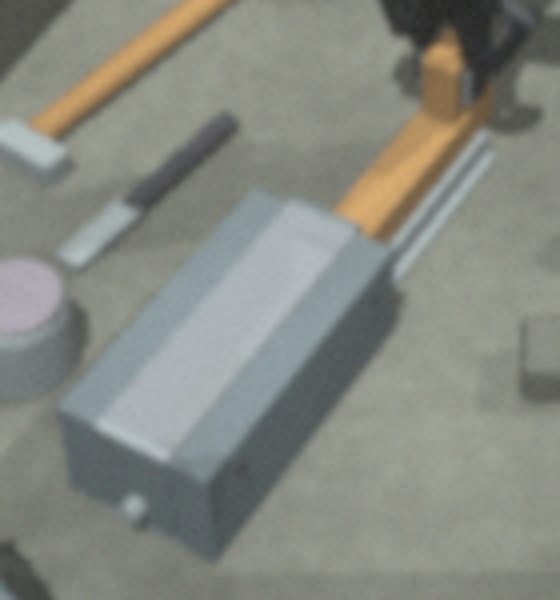

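The flap (pink, (310,245)) hangs shut again and the nose is in front of it. Lower the block onto the lane floor and release.

```bash
python3 -m inch '[[[-0.14,-0.07,0,0.03,-0.01,-0.02],[0,0,0.08,0,0,0],[0,0,0.05,0,0,0],[0,0,0.04,0,0,0],[0,0,0,0,0,0],[0,0,0,0,0,0]]]'; python3 -c "
from h import *
lane(-.187,.0619)"
```

```text
time_s: 21.7
eef_pos: [0.5297, -0.0208, 0.0621]
tool_rot: [0.747, 0.665, 0.0, 0.0]
ft_force: [-1.5, -0.8, 1.1]
gripper_width: 0.0298
tcp box x -0.1842 y -0.0001 nose~-0.0297 Flane -0.93 Flat 1.39
shift [-0.112 -0.005  0.009] turn [0.006 0.002 0.02 ] pos [ 0.5297 -0.0208  0.0621] F [-1.49 -0.76  1.07] t 21.7 w 0.02977093247575293
```

Fz now shows support from the floor. Release fully, then rise.

```bash
python3 -m inch '[[[0,0,0,0,0,0],[0,0,0,0,0,0],[0,0,0,0,0,0],[0,0,0,0,0,0],[0,0,0,0,0,0],[0,0,0,0,0,0],[0,0,0,0,0,0],[0,0,0,0,0,0],[0,0,0,0,0,0],[0,0,0,0,0,0]]]' -1
python3 -c "
from h import *
lane(-.187,.0619)
cv2.imwrite('pics/w5.png',viewer.capture('wrist'))"
```

```text
time_s: 22.53
eef_pos: [0.5306, -0.0203, 0.0623]
tool_rot: [0.746, 0.665, 0.001, 0.001]
ft_force: [0.3, 0.2, -0.5]
gripper_width: 0.0856
tcp box x -0.1837 y -0.0010 nose~-0.0292 Flane 0.24 Flat -0.28
shift [-0.133 -0.04   0.015] turn [ 0.022 -0.001  0.022] pos [ 0.5306 -0.0203  0.0623] F [ 0.3   0.21 -0.52] t 22.5333 w 0.08560871039074999
```

View pics/w5.png

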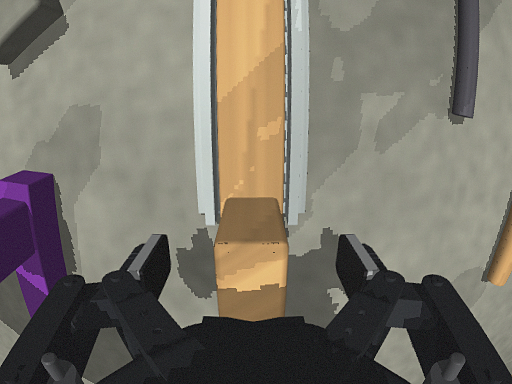

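Jaws are open on both sides (tips at u≈150 and 355, handle 217–288), and the block stands between the rails. Rise.

```bash
python3 -m inch '[[[0,0,-0.3,0,0,0],[0,0,-0.4,0,0,0],[0,0,-0.4,0,0,0],[0,0,-0.4,0,0,0],[0,0,0,0,0,0]]]'
python3 -m inch '[[[0,0,-0.6,0,0,0],[0,0,-0.7,0,0,0],[0,0,-0.7,0,0,0],[-0.4,0,-0.7,0,0,0],[-0.5,0,-0.5,0,0,0],[-0.5,0,-0.3,0,0,0],[-0.5,0,0,0,0,0],[0,0,0,0,0,0],[0,0,0,0,0,0]]]'
python3 -c "
from h import *
s=bot.sense(); print(s['eef_pos'],s['tool_rot'].tolist(),s['qvel'].round(3))
cv2.imwrite('pics/w6.png',viewer.capture('wrist'))
for n in('scene','side'): cv2.imwrite(f'pics/{n}7.png',viewer.capture(n))
a=cv2.imread('pics/scene7.png')[120:230,220:370];b=cv2.imread('pics/side7.png')[195:305,150:300];a=cv2.resize(np.vstack([a,b]),None,fx=2.7,fy=2.7,interpolation=cv2.INTER_CUBIC);cv2.imwrite('pics/c15.png',a)"
```

```text
time_s: 23.0
eef_pos: [0.5304, -0.0203, 0.1037]
tool_rot: [0.746, 0.665, 0.001, 0.001]
ft_force: [-0.2, 0.2, -0.1]
gripper_width: 0.0854
time_s: 23.75
eef_pos: [0.525, -0.0697, 0.2002]
tool_rot: [0.746, 0.666, 0.003, 0.003]
ft_force: [0.4, 0.7, 0.3]
gripper_width: 0.0856
[ 0.52500728 -0.06967198  0.20015909] [0.7462346981014001, 0.6656698136059374, 0.0025221258125422527, 0.0033336893578695508] [-0.023 -0.004  0.001 -0.011 -0.001 -0.009]
```

View pics/w6.png

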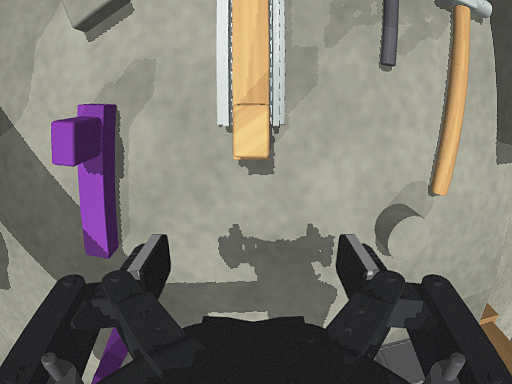

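View pics/c15.png

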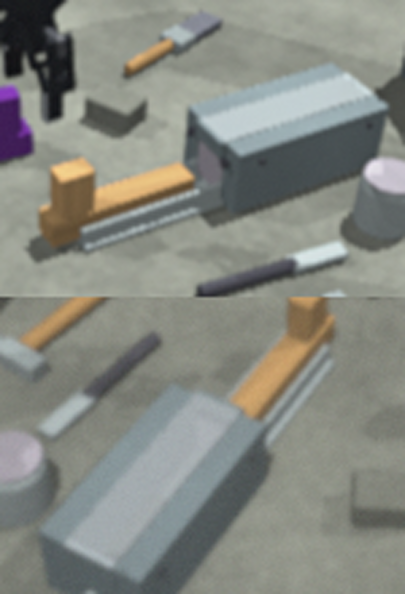

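```bash
python3 - <<'E'
from h import *
def bx(e): e=e[:2]-O; return '%.4f %.4f'%(e@D,-e[0]*D[1]+e[1]*D[0])
for c in [(183,164),(196,180)]: print(bx(onz('scene',220+c[0]/2.7,120+c[1]/2.7,.040)))
for n,k in(('scene0','scene7'),):
    for f in(n,k): print(f,cv2.imread(f'pics/{f}.png')[178:187,292:302].reshape(-1,3).mean(0))
a=[cv2.resize(cv2.imread(f'pics/{f}.png')[155:205,275:325],None,fx=7,fy=7,interpolation=cv2.INTER_CUBIC) for f in('scene0','scene7')]
cv2.imwrite('pics/c16.png',np.hstack(a))
E
```

```text
-0.0323 0.0094
-0.0350 -0.0240
scene0 [96.93333333 91.97777778 92.97777778]
scene7 [107.87777778 102.36666667 103.83333333]
```

View pics/c16.png

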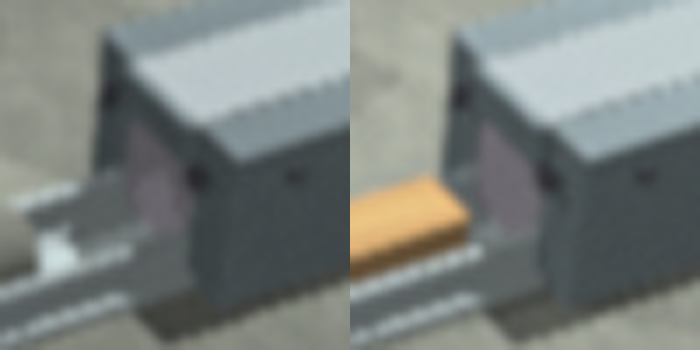

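The flap looks the same as at the start (shut), and the nose is about 30 mm clear of the flap plane. Handing in.

```bash
python3 -c "
from bench import close_job
print(close_job())"
```

```text
the job is handed in; nothing more can be done
None
```

I pushed the granite core through the flap with the orange block, pressed it against the pad, drew the block back out and released it upright in the lane. I handed the job in at about 24 s; the hand-in returned no verdict.

- **Press:** The pad made contact at the far end of its possible range. The wrist force stayed above 10 N for about 1.1 s, mostly 12.5–14.6 N. That is a little under the 15 N asked for. The highest single reading was 14.6 N, but readings came only at the end of each short move, so I did not log the force in between.
- **Block:** It is standing in the lane with the jaws clear of it. The nose is about 30 mm outside the flap plane: about −29 mm from the arm pose and −32 to −35 mm in the scene camera.
- **Flap:** It hangs in the doorway and looks the same as in the first picture. I could not read its angle directly.
- **Core:** By the arm pose when pad contact began, its centre is about 140 mm behind the flap. I could not see the core inside the box to check this.
- **Other things on the bench:** I never meant to touch them, and nothing looks moved in the last pictures, though I did not measure this.

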